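# Open the washed table-top grill out to dry

## Robot

A 6-joint arm with a two-finger parallel gripper is mounted at the origin on the work surface. World frame = base frame: x ahead of the robot, y to its left, z up, the work surface at z = 0. Lengths are in m, angles in rad, forces in N, time in s.
With the tool pointing down it reaches from about 0.325 to 0.9 m from the base axis. Payload 6.1 kg.
Tool frame: the origin (TCP) lies between the finger pads; the fingertips stand 19 mm ahead of it and the grasp point (between the pads) is the TCP; z points along the fingers, y is the line along which they close (so a half turn about z gives the same grasp; the last joint's range is limited). The gripper opens to 87 mm and grips with 3 to 60 N. Pads are 19 mm wide; open, the fingers measure 117 mm over their backs; the gripper's body (75 mm by 190 mm) begins 51 mm behind the grasp point.
Start: joints at [1.097, 0.22, 1.526, -0, 1.395, -0.126], TCP at [0.213, 0.588, 0.213] pointing down, gripper open.
Joint ranges: [-2.98, 2.98], [-0.91, 2.08], [0.09, 2.57], [-1.24, 4.39], [0.2, 2.65], [-2.68, 2.68]. Speed limits (rad/s): [2.57, 2.57, 3.01, 3.14, 3.14, 3.14].

## Interface

Orientations are given as a rotation vector (axis times angle).
In Python, from cell import read_state, grab_frame, calibration, job_done gives the robot as it stands.
- The arm moves only by the tool servo_tool, never from a script. Its argument "series" is a list of rows, each an object of numbers: "dx", "dy", "dz": the shift along the tool's x, y, z in cm; "spin": the turn about the tool's z in rad. In form: [{"dx": .., "dy": .., "dz": .., "spin": ..}, ...]. A call has exactly 5 rows; each row shifts and turns the commanded pose from where the row before left it, along the tool's axes as they then stand; what a row does not reach is not made up. A row lasts 1/8 s, in which the tool goes at most 62.5 mm and 10.7 degrees, less where a joint would pass 70% of its speed; a pose out of reach is approached as far as the arm can. A call with a gripper value outside its range is refused whole. "grip" is the opening in per cent of the stroke, from 0 (shut) to 100 (fully open), set as the call begins (left out, the last holds). The fingers move at their own pace and stop on an object; "squeeze" is the grip in N (left out, the last holds). Time passes only in rows, so rows that do not move let the fingers close, or fill a call up. It gives the time, the measured TCP pose, the force, the opening and the grip force at its end, in the units of the state.
- read_state(): the state, without advancing time (a new reading comes with each control period).
- grab_frame(name): name is "scene" or "top"; returns the picture (400x640x3 uint8, red, green, blue); there is no depth.
- calibration(name): a dict with "camera_matrix" (3x3 intrinsics, pixels), "world_from_camera" (4x4, takes a point from camera to world coordinates). Camera axes: x right, y down, z forward; pixel columns grow to the right and rows downward; lengths in m; the calibration is good to about 2 mm. A picture is of the moment at which its call begins. calibration takes no time and is no camera call.
- job_done(): hands the job in; it is judged then, once.
The state is a dict: "time_s": time; "joints": joint angles; "joint_velocities": joint speeds; "effort": joint torques, N m; "tool_pos": TCP position; "ee_rot": TCP orientation; "wrist_force": force on the tool from outside, world axes, zero at the start; "ft_torque": the same for the moment, N m; "grip_width": opening from 0.0 (shut) to 1.0 (fully open); "grip_force": force on a finger pad.
Only numpy, scipy, OpenCV 4.12 (cv2) and the standard library are available. Lean on these libraries where they do the work, as an engineer would, in place of code of your own. Each camera call takes 0.05 s, during which the arm holds its last target. There are 200 camera calls.

## Task

The table-top grill has been washed and closed up wet, so open it out to dry. Raise its lid by the handle until it stands upright on its hinges, lift it straight up off them, and without dropping it stand it handle up in an empty slot of the dish rack. Then pull the grill's drip tray out to its stop, leaving all the other things as they are.

Things in the scene. Friction and masses are not known exactly. Their poses are not given: they have to be found in the camera images.
- grill: Table-top grill, 197 x 220 mm, fixed on the worktop: steel walls, black base, rim 86 mm high. Origin on the worktop under its middle; x points from the handle side to the hinge side, y along the hinge, z up. Grill and rack change sides between starts. A black upstand behind the hinge stops the opened lid about 9 degrees past upright, where it stays by itself; short of upright it falls shut.
- grill_hinge (a point): Middle of the hinge's pin axis: x 70, y 0, z 82 mm in the grill's frame. Two aluminium brackets, 99 mm either side of it and 12 mm thick, hold the lid's pins in bores open at the top by a mouth 8.4 mm wide (11.5 mm above the axis). The pins, 12 x 5 mm and flat-sided, pass it only with the lid within about 15 degrees of upright, and are clear when 20 mm up; play about 1 mm.
- lid: Loose steel lid, about 0.42 kg: a shallow pan with a dark window, handle in front, pins at the back. Origin on the pin axis midway between the pins; closed, its axes are the grill's. In its frame the pan spans x -160 to +8, y -90 to +90, z +4 to +22 mm; pins reach to y +-109.5 mm. Upright on the grill, its x points down and its z along the grill's x.
- lid_handle (a point): Middle of the lid's black handle, a straight round bar 14 mm thick, 110 mm long, parallel to the hinge; bar middle 40 mm from the pan's front edge, 200 mm from the pin axis (lid frame x -200, y 0, z +13 mm). Pinched lightly across, it turns between the finger pads; gripped hard (30 N) it keeps its angle. Closed it is 95 mm above the worktop, upright 282 mm.
- tray (a joint): Drip tray under the grill plate: slides out of the front along the grill's -x; value in m, 0 shut, 0.055 at its stop. It may start up to 12 mm open. Friction about 1.5 N.
- tray_handle (a point): Middle of the tray's black bar handle, 12 mm thick, 100 mm long, parallel to the grill's y, 32 mm out from the tray's front, 50 mm above the worktop; shut, it is at x -128 mm in the grill's frame, straight under the lid's handle. The grill's rim rises 36 mm above it.
- rack: White wire dish rack on a 310 x 310 mm draining tray, fixed. Origin on the worktop under its middle. Six wire loops, 110 mm long along y, tops 108 mm high, at x +-22.5, +-67.5, +-112.5 mm leave five slots 40 mm wide that run along y, with floor wires 24 mm above the worktop. Side wires at y +-140 mm are 93 mm high; cutlery caddy beyond the +x end, 190 mm high.
- slot (a point): Floor of an empty slot, at its middle, 24 mm above the worktop: x -45 mm, y 0 in the rack's frame. The slots at x -90 and 0 mm are empty too and serve as well.
- board: Bystander: wooden chopping board 170 x 135 x 18 mm, loose, standing in the rack's slot at x +90 mm. Origin: middle of its lower edge.
- oven_tin: Bystander: dark oven tin 170 x 125 x 18 mm, loose, standing in the rack's slot at x +45 mm. Origin: middle of its lower edge.
- mug: Bystander: blue mug, 80 mm wide, 90 mm high. Origin under its middle.
- pepper_mill: Bystander: wooden pepper mill, 44 mm wide, 93 mm high, between grill and rack. Origin under its middle.
- ramekin: Bystander: small white bowl, 76 mm wide, 42 mm high, nearest the robot. Origin under its middle.
- spatula: Bystander: spatula, 270 mm long, lying on the worktop. Origin under its middle.
- bowl: Bystander: white bowl, 130 mm wide, 60 mm high. Origin under its middle.

How it is judged:
By the outcome, as a careful person would: the job done as asked, in the order asked, and still so for the second after the job is handed in, with the robot touching nothing.
It also fails if it takes over 69 s, if anything falls off the work surface, if the arm or the gripper's body presses on something with over 40 N, if the wrist force passes 120 N, or if a joint passes its speed limit or range.

## Working session

There is one attempt and no reset: what is moved stays moved. The work goes in short steps, Python scripts to look and compute and a tool call to move; the robot and the scene stay as the last step left them, time stands still between calls to the robot, and variables do not carry over. Pictures are saved under pics/ and viewed, at most 10 in all, crops included, and the job is handed in when it is done.

Besides the shell and the picture viewer there is one more tool, called as name([rows], argument=value, ...), one row to a line, values as JSON. servo_tool: Moves the arm, as the interface text tells. Its arguments: {"type":"object","properties":{"series":{"type":"array"},"grip":{"type":"number"},"squeeze":{"type":"number"}},"required":["series"]}

```bash
mkdir -p pics; ls; python3 - <<'E'
from cell import *
import cv2,numpy as np
np.set_printoptions(precision=4,suppress=True)
for n in("scene","top"):
    f=grab_frame(n);cv2.imwrite(f"pics/{n}0.png",f[:,:,::-1]);c=calibration(n);print(np.array(c["camera_matrix"]),np.array(c["world_from_camera"]))
print(read_state())
E
```

```text
pics
[[424.2291   0.     323.5785]
 [  0.     424.2291 196.0019]
 [  0.       0.       1.    ]] [[-0.6864  0.5093 -0.5191  1.335 ]
 [ 0.727   0.4636 -0.5064  0.7427]
 [-0.0172 -0.725  -0.6885  1.0659]
 [ 0.      0.      0.      1.    ]]
[[426.6868   0.     317.6407]
 [  0.     426.6868 203.2162]
 [  0.       0.       1.    ]] [[-0.0184 -0.9956  0.0924  0.462 ]
 [-0.9998  0.018  -0.006   0.0026]
 [ 0.0043 -0.0925 -0.9957  1.6949]
 [ 0.      0.      0.      1.    ]]
{'time_s': 0.1, 'joints': array([ 1.0969,  0.2212,  1.5275, -0.    ,  1.3947, -0.1261]), 'joint_velocities': array([ 0.001 , -0.0027, -0.0033, -0.0021,  0.0013,  0.0003]), 'effort': array([  0.0005, -49.5939, -38.8521,   0.0702,   0.0516,  -0.    ]), 'tool_pos': array([0.2128, 0.5871, 0.2122]), 'ee_rot': array([-0.5435, -3.0937,  0.0025]), 'wrist_force': array([ 0.0887,  0.436 , -0.5067]), 'ft_torque': array([ 0.0423,  0.0184, -0.0054]), 'grip_force': 0.0, 'grip_width': 0.9995604668949548}
```

View pics/scene0.png

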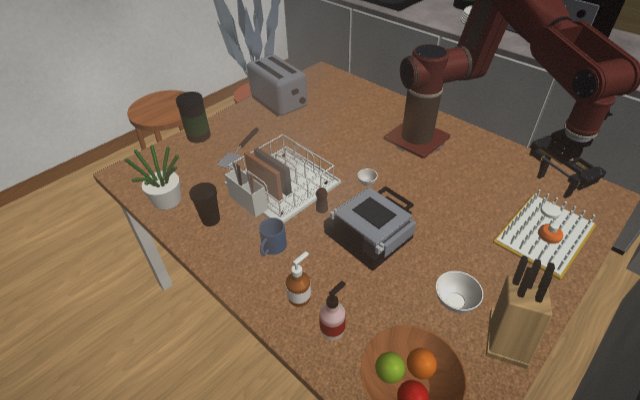

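View pics/top0.png

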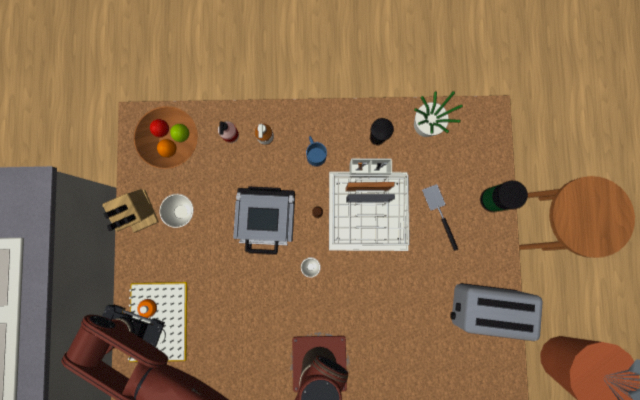

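The top view shows the grill near (265,215) with its handle at (262,250), towards the robot. The rack is at (369,211), with its caddy on the far side. I'll enlarge that part of the picture.

```bash
cat > h.py <<'E'
import cv2,numpy as np
from cell import *
np.set_printoptions(precision=4,suppress=True)
def ray(n,uv,z):
    c=calibration(n);K=np.array(c["camera_matrix"]);T=np.array(c["world_from_camera"])
    d=T[:3,:3]@np.linalg.solve(K,[uv[0],uv[1],1.]);o=T[:3,3]
    return o+d*(z-o[2])/d[2]
def proj(n,p):
    c=calibration(n);K=np.array(c["camera_matrix"]);T=np.linalg.inv(np.array(c["world_from_camera"]))
    q=K@(T[:3,:3]@np.asarray(p,float)+T[:3,3]);return q[:2]/q[2]
def crop(f,x,y,w,h,s,name):
    cv2.imwrite(f"pics/{name}.png",cv2.resize(f[y:y+h,x:x+w,::-1],None,fx=s,fy=s,interpolation=cv2.INTER_CUBIC))
E
python3 - <<'E'
from h import *
f=grab_frame("top");crop(f,225,150,190,125,4,"c1")
E
```

```text
(no output)
```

View pics/c1.png

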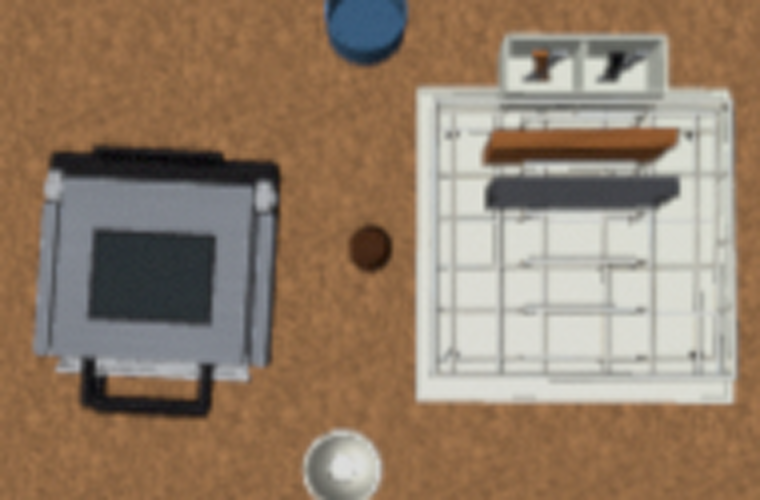

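The crop shows lid brackets at about (53,187) and (265,195), the handle bar from (83,405) to (210,408), and the rack tray corners at (417,88), (733,90), (735,402) and (416,401). I'll cast rays through these.

```bash
python3 - <<'E'
from h import *
P=lambda u,v,z:ray("top",(225+(u+.5)/4-.5,150+(v+.5)/4-.5),z)
b=[P(53,187,.092),P(265,195,.092)];h=[P(83,406,.095),P(210,409,.095)]
for q in b+h:print(q)
B=(b[0]+b[1])/2;H=(h[0]+h[1])/2
print("bracket span",np.linalg.norm(b[0]-b[1]),"bar",np.linalg.norm(h[0]-h[1]),"hinge-handle",np.linalg.norm((B-H)[:2]))
d=b[0]-b[1];print("yaw brackets",np.arctan2(-d[0],d[1])); d=h[0]-h[1];print("yaw bar",np.arctan2(-d[0],d[1])); d=B-H;print("yaw HB",np.arctan2(d[1],d[0]),B,H)
w=[P(95,231,.104),P(215,236,.104),P(211,324,.104),P(88,319,.104)];print("window",np.mean(w,0))
d=w[0]-w[1];print(np.arctan2(-d[0],d[1]));d=w[3]-w[2];print(np.arctan2(-d[0],d[1]));d=w[0]-w[3];print(np.arctan2(d[1],d[0]))
c=[P(417,88,.01),P(733,90,.01),P(735,402,.01),P(416,401,.01)];R=np.mean(c,0)
print("rack",R,[np.linalg.norm(c[i]-c[i-1]) for i in range(4)]);d=c[0]-c[1]+c[3]-c[2];print("yaw",np.arctan2(-d[0],d[1]))
# visible loop tops
for a in [((525,262),(645,264)),((520,308),(642,310))]:
    e=[P(*q,.108) for q in a];d=e[0]-e[1];print("loop",(e[0]+e[1])/2-R,np.linalg.norm(d),np.arctan2(-d[0],d[1]))
m=P(370,247,.093);print("mill",m)
s=read_state();from scipy.spatial.transform import Rotation as Ro
print(Ro.from_rotvec(s['ee_rot']).as_matrix())
E
```

```text
[0.6421 0.2936 0.092 ]
[0.6309 0.0937 0.092 ]
[0.4362 0.2654 0.095 ]
[0.4312 0.1473 0.095 ]
bracket span 0.20022432747681249 bar 0.11825125336277527 hinge-handle 0.2032300566060467
yaw brackets -0.0559163110907543
yaw bar -0.042008659117258804
yaw HB -0.06239992998913598 [0.6365 0.1937 0.092 ] [0.4337 0.2063 0.095 ]
window [0.5543 0.1991 0.104 ]
-0.0598727722435374
-0.05888358564619184
-0.08257176642184322
rack [ 0.5853 -0.2082  0.01  ] [np.float64(0.31069977303061475), np.float64(0.3157601532563741), np.float64(0.3099284766497813), np.float64(0.3133945676428077)]
yaw -0.02287914393679208
loop [-0.0252  0.0037  0.098 ] 0.11187197315194883 -0.03485359847989187
loop [-0.0679  0.0088  0.098 ] 0.1134510875705291 -0.03465541990664209
mill [ 0.5799 -0.0045  0.093 ]
[[-0.9401  0.3408 -0.0007]
 [ 0.3408  0.9401 -0.0014]
 [ 0.0002 -0.0016 -1.    ]]
```

The measurements agree with the given sizes: bracket span 200 mm, hinge to handle 203 mm, rack 310 mm square. I'll spin the tool so it closes along the grill's x, then go above the handle.

servo_tool([
  {"dx": 0,"dy": 0,"dz": 0,"spin": 0.18},
  {"dx": 0,"dy": 0,"dz": 0,"spin": 0.18},
  {"dx": 0,"dy": 0,"dz": 0,"spin": 0.18},
  {"dx": 0,"dy": 0,"dz": 0,"spin": 0.18},
  {"dx": 0,"dy": 0,"dz": 0,"spin": 0.18},
], grip=40, squeeze=6)

```text
time_s: 0.78
tool_pos: [0.2129, 0.5873, 0.2127]
ee_rot: [1.843, 2.544, -0.001]
wrist_force: [0.1, 0.1, 0.3]
grip_width: 0.517
grip_force: 0.0
```

servo_tool([
  {"dx": 0,"dy": 0,"dz": 0,"spin": 0.127},
  {"dx": 0,"dy": 0,"dz": 0,"spin": 0.127},
  {"dx": 0,"dy": 0,"dz": 0,"spin": 0.127},
  {"dx": -3,"dy": 2,"dz": 0,"spin": 0},
  {"dx": -4.2,"dy": 2.8,"dz": 0,"spin": 0},
])

```text
time_s: 1.4
tool_pos: [0.2565, 0.5124, 0.2126]
ee_rot: [2.283, 2.158, -0.001]
wrist_force: [1.3, 0.3, 0.6]
grip_width: 0.405
grip_force: 0.0
```

servo_tool([
  {"dx": -4.6,"dy": 3,"dz": 0,"spin": 0},
  {"dx": -4.6,"dy": 3,"dz": 0,"spin": 0},
  {"dx": -4.6,"dy": 3,"dz": 0,"spin": 0},
  {"dx": -4.6,"dy": 3,"dz": 0,"spin": 0},
  {"dx": -4.6,"dy": 3,"dz": 0,"spin": 0},
])

```text
time_s: 2.02
tool_pos: [0.3937, 0.273, 0.2131]
ee_rot: [2.285, 2.156, 0.0]
wrist_force: [0.9, -0.2, -0.6]
grip_width: 0.395
grip_force: 0.0
```

servo_tool([
  {"dx": -3.6,"dy": 2.6,"dz": 0,"spin": 0},
  {"dx": -3,"dy": 2,"dz": 0,"spin": 0},
  {"dx": 0,"dy": 0,"dz": 2,"spin": 0},
  {"dx": 0,"dy": 0,"dz": 2,"spin": 0},
  {"dx": 0,"dy": 0,"dz": 0,"spin": 0},
])

```text
time_s: 2.65
tool_pos: [0.4338, 0.2054, 0.1713]
ee_rot: [-2.284, -2.154, 0.006]
wrist_force: [-0.0, 0.1, 0.6]
grip_width: 0.399
grip_force: 0.0
```

```bash
python3 - <<'E'
from h import *
from scipy.spatial.transform import Rotation as Ro
s=read_state();print(s);R=Ro.from_rotvec(s['ee_rot']).as_matrix();print(R)
f=grab_frame("scene");crop(f,300,120,150,112,5,"c2")
print(proj("scene",[.4355,.2055,.095]),proj("scene",s['tool_pos']))
E
```

```text
{'time_s': 2.65, 'joints': array([ 0.2778, -0.0938,  1.9364, -0.    ,  1.3031,  0.3362]), 'joint_velocities': array([ 0.0074, -0.019 , -0.0391, -0.0003,  0.0155, -0.0003]), 'effort': array([ -0.2286, -32.5593, -37.1697,   0.0673,  -0.2256,   0.0011]), 'tool_pos': array([0.4338, 0.2054, 0.1713]), 'ee_rot': array([-2.284 , -2.1544,  0.0056]), 'wrist_force': array([-0.0159,  0.0976,  0.5604]), 'ft_torque': array([-0.07  ,  0.1196,  0.0283]), 'grip_force': 0.0, 'grip_width': 0.3994104841601338}
[[ 0.0583  0.9983 -0.0039]
 [ 0.9983 -0.0583 -0.0011]
 [-0.0013 -0.0038 -1.    ]]
[396.9811 195.0125] [399.7143 177.3877]
```

View pics/c2.png

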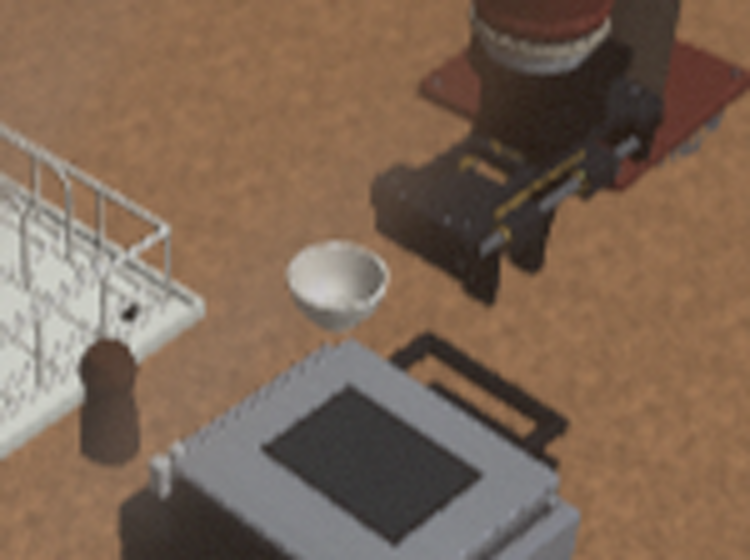

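The view shows the lid bar from about (430,340) to (565,425), midpoint (497,383) in the crop. The gripper is above it.

```bash
python3 - <<'E'
from h import *
P=lambda u,v,z:ray("scene",(300+(u+.5)/5-.5,120+(v+.5)/5-.5),z)
a,b=P(427,340,.098),P(566,425,.098);print(a,b,(a+b)/2,np.linalg.norm(a-b),np.arctan2(-(b-a)[0],(b-a)[1]))
print(P(161,455,.0935),P(556,490,.0935))
E
```

```text
[0.4358 0.1558 0.098 ] [0.4406 0.2715 0.098 ] [0.4382 0.2137 0.098 ] 0.11584435295402774 -0.041013738567663084
[0.6336 0.0938 0.0935] [0.4889 0.2981 0.0935]
```

servo_tool([
  {"dx": 0.1,"dy": 0.25,"dz": 2.6,"spin": 0},
  {"dx": 0,"dy": 0,"dz": 2.5,"spin": 0},
  {"dx": 0,"dy": 0,"dz": 1.5,"spin": 0},
  {"dx": 0,"dy": 0,"dz": 1.0,"spin": 0},
  {"dx": 0,"dy": 0,"dz": 0,"spin": 0},
])

```text
time_s: 3.32
tool_pos: [0.4377, 0.2069, 0.097]
ee_rot: [-2.285, -2.156, 0.001]
wrist_force: [0.7, -0.6, 1.3]
grip_width: 0.4
grip_force: 0.0
```

servo_tool([
  {"dx": 0,"dy": 0,"dz": 0,"spin": 0},
  {"dx": 0,"dy": 0,"dz": 0,"spin": 0},
  {"dx": 0,"dy": 0,"dz": 0,"spin": 0},
  {"dx": 0,"dy": 0,"dz": 0,"spin": 0},
  {"dx": 0,"dy": 0,"dz": 0,"spin": 0},
], grip=0, squeeze=8)

```text
time_s: 3.95
tool_pos: [0.4378, 0.2069, 0.0972]
ee_rot: [2.285, 2.156, 0.0]
wrist_force: [-0.6, 0.4, 0.2]
grip_width: 0.013
grip_force: 0.0
```

```bash
python3 - <<'E'
from h import *
print(read_state())
t=np.radians(np.r_[0:92:4.5]);x=70-200*np.cos(t)+13*np.sin(t);z=82+200*np.sin(t)+13*np.cos(t)
print(np.c_[np.degrees(t)[1:],np.diff(x)/10,-np.diff(z)/10,x[1:]+130,z[1:]-95])
E
```

```text
{'time_s': 3.95, 'joints': array([ 0.2784,  0.0009,  1.9946, -0.    ,  1.146 ,  0.3364]), 'joint_velocities': array([ 0.0024,  0.0008,  0.001 ,  0.0002, -0.0024,  0.0006]), 'effort': array([ -0.0006, -35.0472, -34.99  ,   0.0767,   0.0086,   0.0001]), 'tool_pos': array([0.4378, 0.2069, 0.0972]), 'ee_rot': array([2.2849, 2.1561, 0.0001]), 'wrist_force': array([-0.6009,  0.3897,  0.1766]), 'ft_torque': array([-0.1157,  0.1005,  0.0158]), 'grip_force': 0.0, 'grip_width': 0.012818885933989981}
[[  4.5      0.1637  -1.5652   1.6365  15.6517]
 [  9.       0.2859  -1.5475   4.496   31.1268]
 [ 13.5      0.4065  -1.5203   8.5608  46.3299]
 [ 18.       0.5245  -1.4837  13.8059  61.1671]
 [ 22.5      0.6393  -1.438   20.199   75.5471]
 [ 27.       0.7502  -1.3834  27.7006  89.3812]
 [ 31.5      0.8564  -1.3203  36.2644 102.584 ]
 [ 36.       0.9573  -1.249   45.8378 115.0743]
 [ 40.5      1.0524  -1.1701  56.3616 126.7749]
 [ 45.       1.1409  -1.0839  67.771  137.6137]
 [ 49.5      1.2225  -0.991   79.9957 147.524 ]
 [ 54.       1.2965  -0.8921  92.9602 156.4446]
 [ 58.5      1.3624  -0.7876 106.5846 164.3205]
 [ 63.       1.42    -0.6783 120.785  171.1032]
 [ 67.5      1.4689  -0.5648 135.4737 176.7508]
 [ 72.       1.5087  -0.4478 150.5603 181.2285]
 [ 76.5      1.5391  -0.328  165.9517 184.5088]
 [ 81.       1.5601  -0.2063 181.5531 186.5713]
 [ 85.5      1.5715  -0.0832 197.2681 187.4034]
 [ 90.       1.5732   0.0403 213.     187.    ]]
```

The fingers closed on nothing (width 0.013, force 0), so I'll look at the top and scene views.

```bash
python3 - <<'E'
from h import *
a=grab_frame("scene")[140:240,310:430];b=grab_frame("top")[180:280,215:335]
f=np.hstack([a,b]);crop(f,0,0,240,100,3.3,"c3")
s=read_state()["tool_pos"];print(proj("scene",s),proj("top",s))
E
```

```text
[396.9675 195.0927] [261.0239 250.4011]
```

View pics/c3.png

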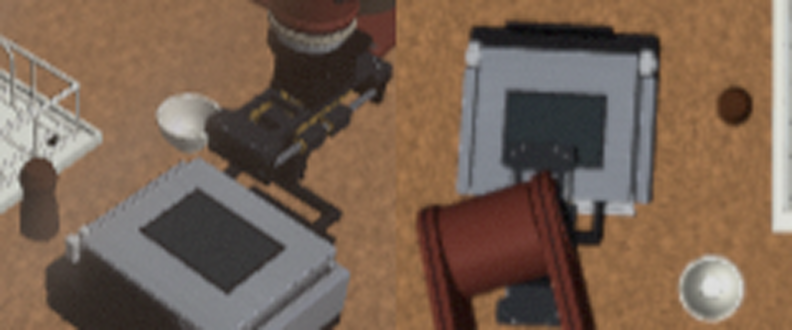

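```bash
python3 - <<'E'
from h import *
a=grab_frame("scene")[165:235,355:425];b=grab_frame("top")[225:265,235:305]
g=lambda f:(255*(f/255.)**.5).astype(np.uint8)
f=g(np.vstack([a,b]).astype(float)) if 0 else g(np.hstack([a,np.vstack([b,np.zeros((30,70,3))])]))
crop(f,0,0,140,70,5.7,"c4")
E
```

```text
(no output)
```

View pics/c4.png

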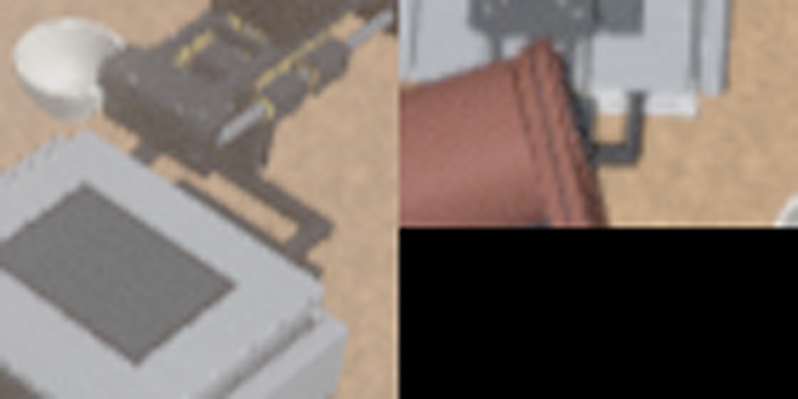

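```bash
python3 - <<'E'
from h import *
for z in(.152,.171):
  for d in(.025,-.025): print(z,d,(proj("scene",[.4338+d,.2054,z])-[300,120])*5)
for q in([.4378,.2069,.078],[.4378,.2069,.097]): print((proj("scene",q)-[355,165])*5.7)
E
```

```text
0.152 0.025 [472.1242 328.7306]
0.152 -0.025 [518.138  290.6134]
0.171 0.025 [475.0574 306.4772]
0.171 -0.025 [521.4553 268.4177]
[235.9418 195.244 ]
[239.2448 171.6961]
```

servo_tool([
  {"dx": 0,"dy": 0,"dz": 0.3,"spin": 0},
  {"dx": 0,"dy": 0,"dz": 0.3,"spin": 0},
  {"dx": 0,"dy": 0,"dz": 0,"spin": 0},
  {"dx": 0,"dy": 0,"dz": 0,"spin": 0},
  {"dx": 0,"dy": 0,"dz": 0,"spin": 0},
])

```text
time_s: 4.78
tool_pos: [0.4377, 0.207, 0.0924]
ee_rot: [-2.284, -2.156, 0.001]
wrist_force: [-5.4, -1.6, 12.5]
grip_width: 0.003
grip_force: 6.3
```

The contact at TCP z 0.092 shows the bar is right below the tips, so they sit higher than I assumed. I'll raise, reopen, go lower and grip again.

servo_tool([
  {"dx": 0,"dy": 0,"dz": -1.5,"spin": 0},
  {"dx": 0,"dy": 0,"dz": -1.0,"spin": 0},
  {"dx": 0,"dy": 0,"dz": 0,"spin": 0},
  {"dx": 0,"dy": 0,"dz": 0,"spin": 0},
  {"dx": 0,"dy": 0,"dz": 0,"spin": 0},
], grip=40)

```text
time_s: 5.4
tool_pos: [0.4374, 0.2068, 0.1156]
ee_rot: [-2.285, -2.156, 0.001]
wrist_force: [-0.1, 0.1, -0.2]
grip_width: 0.387
grip_force: 0.0
```

servo_tool([
  {"dx": 0,"dy": 0,"dz": 1.0,"spin": 0},
  {"dx": 0,"dy": 0,"dz": 1.0,"spin": 0},
  {"dx": 0,"dy": 0,"dz": 0.5,"spin": 0},
  {"dx": 0,"dy": 0,"dz": 0.5,"spin": 0},
  {"dx": 0,"dy": 0,"dz": 0,"spin": 0},
])

```text
time_s: 6.02
tool_pos: [0.4375, 0.2068, 0.0856]
ee_rot: [-2.285, -2.156, 0.001]
wrist_force: [-0.1, -0.6, 0.9]
grip_width: 0.396
grip_force: 0.0
```

```bash
python3 - <<'E'
from h import *
s=read_state();print(s['tool_pos'],s['wrist_force'],s['grip_width'])
a=grab_frame("scene")[165:225,365:425]
g=lambda f:(255*(f/255.)**.4).astype(np.uint8)
crop(g(a),0,0,60,60,9,"c5")
p=s['tool_pos']
for z in(0,.019):
  for d in(.025,-.025): print(z,d,(proj("scene",p+[d,0,-z])-[365,165])*9)
E
```

```text
[0.4375 0.2068 0.0856] [-0.0816 -0.6342  0.8767] 0.395575739801
0 0.025 [244.1574 327.7599]
0 -0.025 [324.856  258.6535]
0.019 0.025 [239.3278 364.5461]
0.019 -0.025 [319.3796 295.4044]
```

View pics/c5.png

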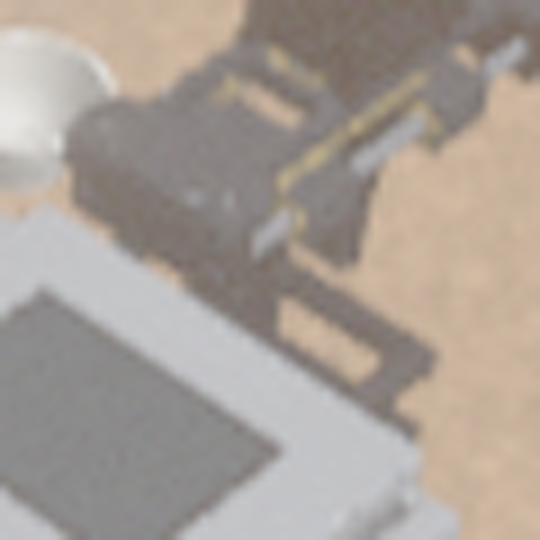

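One finger now stands on each side of the bar (about (255,330) and (350,265)). I'll close.

servo_tool([
  {"dx": 0,"dy": 0,"dz": 0,"spin": 0},
  {"dx": 0,"dy": 0,"dz": 0,"spin": 0},
  {"dx": 0,"dy": 0,"dz": 0,"spin": 0},
  {"dx": 0,"dy": 0,"dz": 0,"spin": 0},
  {"dx": 0,"dy": 0,"dz": 0,"spin": 0},
], grip=0, squeeze=8)

```text
time_s: 6.7
tool_pos: [0.4366, 0.207, 0.0861]
ee_rot: [-2.284, -2.155, 0.003]
wrist_force: [-5.4, -0.5, 3.9]
grip_width: 0.158
grip_force: 8.0
```

It gripped (13.7 mm), but probably near the finger tips. I'll regrip 8 mm deeper.

servo_tool([
  {"dx": 0,"dy": 0,"dz": 0,"spin": 0},
  {"dx": 0,"dy": 0,"dz": 0,"spin": 0},
  {"dx": 0,"dy": -0.3,"dz": 0.3,"spin": 0},
  {"dx": 0,"dy": 0,"dz": 0.3,"spin": 0},
  {"dx": 0,"dy": 0,"dz": 0.2,"spin": 0},
], grip=40)

```text
time_s: 7.32
tool_pos: [0.4347, 0.207, 0.0778]
ee_rot: [-2.285, -2.156, 0.0]
wrist_force: [0.1, 0.7, -0.5]
grip_width: 0.399
grip_force: 0.0
```

servo_tool([
  {"dx": 0,"dy": 0,"dz": 0,"spin": 0},
  {"dx": 0,"dy": 0,"dz": 0,"spin": 0},
  {"dx": 0,"dy": 0,"dz": 0,"spin": 0},
  {"dx": 0,"dy": 0,"dz": 0,"spin": 0},
  {"dx": 0,"dy": 0,"dz": 0,"spin": 0},
], grip=0)

```text
time_s: 7.95
tool_pos: [0.4353, 0.2071, 0.0784]
ee_rot: [2.285, 2.156, 0.001]
wrist_force: [1.4, 0.1, -0.9]
grip_width: 0.157
grip_force: 8.0
```

Gripped well. I'll start the arc with the first 22.5° and check the forces.

servo_tool([
  {"dx": 0,"dy": 0.16,"dz": -1.57,"spin": 0},
  {"dx": 0,"dy": 0.29,"dz": -1.55,"spin": 0},
  {"dx": 0,"dy": 0.41,"dz": -1.52,"spin": 0},
  {"dx": 0,"dy": 0.52,"dz": -1.48,"spin": 0},
  {"dx": 0,"dy": 0.64,"dz": -1.44,"spin": 0},
])

```text
time_s: 8.57
tool_pos: [0.4568, 0.2056, 0.1552]
ee_rot: [2.283, 2.154, 0.004]
wrist_force: [11.5, -0.9, -8.9]
grip_width: 0.154
grip_force: 8.0
```

servo_tool([
  {"dx": 0,"dy": 0.95,"dz": -1.33,"spin": 0},
  {"dx": 0,"dy": 0.9,"dz": -1.3,"spin": 0},
  {"dx": 0,"dy": 0.96,"dz": -1.25,"spin": 0},
  {"dx": 0,"dy": 1.05,"dz": -1.17,"spin": 0},
  {"dx": 0,"dy": 1.14,"dz": -1.08,"spin": 0},
])

```text
time_s: 9.2
tool_pos: [0.5044, 0.2028, 0.2162]
ee_rot: [-2.284, -2.156, 0.003]
wrist_force: [-6.0, -3.4, 4.3]
grip_width: 0.157
grip_force: 8.0
```

servo_tool([
  {"dx": 0,"dy": 1.15,"dz": -1.07,"spin": 0},
  {"dx": 0,"dy": 1.3,"dz": -0.89,"spin": 0},
  {"dx": 0,"dy": 1.36,"dz": -0.79,"spin": 0},
  {"dx": 0,"dy": 1.42,"dz": -0.68,"spin": 0},
  {"dx": 0,"dy": 1.47,"dz": -0.56,"spin": 0},
])

```text
time_s: 9.82
tool_pos: [0.5727, 0.1989, 0.2561]
ee_rot: [2.285, 2.156, 0.0]
wrist_force: [-1.5, -1.2, 1.7]
grip_width: 0.155
grip_force: 8.0
```

servo_tool([
  {"dx": 0,"dy": 1.5,"dz": -0.45,"spin": 0},
  {"dx": 0,"dy": 1.54,"dz": -0.33,"spin": 0},
  {"dx": 0,"dy": 1.56,"dz": -0.21,"spin": 0},
  {"dx": 0,"dy": 1.57,"dz": -0.08,"spin": 0},
  {"dx": 0,"dy": 1.4,"dz": 0.04,"spin": 0},
])

```text
time_s: 10.45
tool_pos: [0.6484, 0.1948, 0.2657]
ee_rot: [2.285, 2.156, 0.001]
wrist_force: [0.3, -0.9, -0.0]
grip_width: 0.157
grip_force: 8.0
```

servo_tool([
  {"dx": 0,"dy": 0,"dz": 0,"spin": 0},
  {"dx": 0,"dy": 0,"dz": 0,"spin": 0},
  {"dx": 0,"dy": 0,"dz": 0,"spin": 0},
  {"dx": 0,"dy": 0,"dz": 0,"spin": 0},
  {"dx": 0,"dy": 0,"dz": 0,"spin": 0},
])

```text
time_s: 11.08
tool_pos: [0.6473, 0.1947, 0.2655]
ee_rot: [2.285, 2.156, 0.0]
wrist_force: [0.0, -1.7, 0.8]
grip_width: 0.156
grip_force: 8.0
```

```bash
python3 - <<'E'
from h import *
print(read_state()['joints'])
a=grab_frame("scene")[90:240,310:440];b=grab_frame("top")[160:280,215:335]
b=np.vstack([b,np.zeros((30,120,3),np.uint8)])
crop(np.hstack([a,b]),0,0,250,150,3.2,"c6")
E
```

```text
[ 0.1757  0.3153  1.315  -0.0002  1.5111  0.2337]
```

View pics/c6.png

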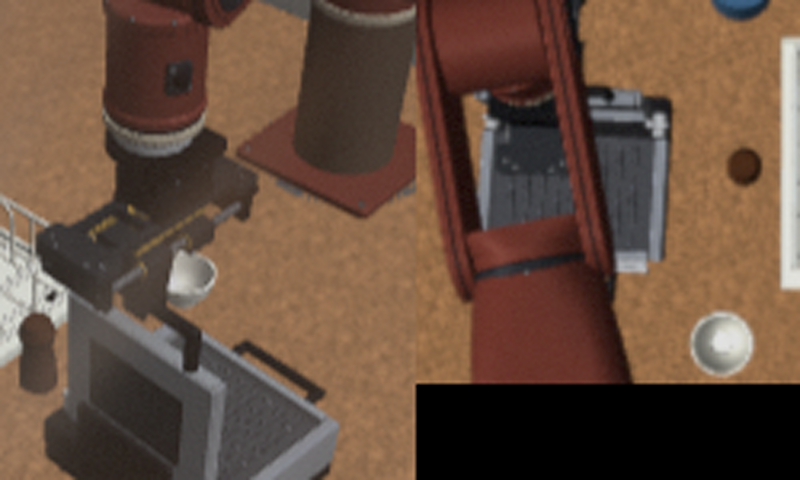

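The lid stands upright between the brackets, held by the bar at about (185,330). I'll squeeze hard and lift slowly.

servo_tool([
  {"dx": 0,"dy": 0,"dz": 0,"spin": 0},
  {"dx": 0,"dy": 0,"dz": 0,"spin": 0},
  {"dx": 0,"dy": 0,"dz": 0,"spin": 0},
  {"dx": 0,"dy": 0,"dz": -0.2,"spin": 0},
  {"dx": 0,"dy": 0,"dz": -0.3,"spin": 0},
], squeeze=35)

```text
time_s: 11.8
tool_pos: [0.6466, 0.195, 0.2688]
ee_rot: [-2.283, -2.155, 0.003]
wrist_force: [0.8, -0.1, -4.2]
grip_width: 0.147
grip_force: 35.0
```

servo_tool([
  {"dx": 0,"dy": 0,"dz": -0.3,"spin": 0},
  {"dx": 0,"dy": 0,"dz": -0.3,"spin": 0},
  {"dx": 0,"dy": 0,"dz": -0.3,"spin": 0},
  {"dx": 0,"dy": 0,"dz": -0.3,"spin": 0},
  {"dx": 0,"dy": 0,"dz": 0,"spin": 0},
])

```text
time_s: 12.42
tool_pos: [0.6476, 0.1948, 0.2827]
ee_rot: [2.285, 2.156, 0.001]
wrist_force: [-0.0, -0.3, -4.1]
grip_width: 0.143
grip_force: 35.0
```

The wrist carries only the lid's weight (4 N), so the pins come out freely. I'll carry on up, then towards the robot, then across.

servo_tool([
  {"dx": 0,"dy": 0,"dz": -1.0,"spin": 0},
  {"dx": 0,"dy": 0,"dz": -1.5,"spin": 0},
  {"dx": 0,"dy": 0,"dz": -1.5,"spin": 0},
  {"dx": 0,"dy": 0,"dz": -1.2,"spin": 0},
  {"dx": 0,"dy": 0,"dz": -0.6,"spin": -0.025},
])

```text
time_s: 13.05
tool_pos: [0.6478, 0.1948, 0.3419]
ee_rot: [2.256, 2.185, 0.003]
wrist_force: [-0.1, -0.0, -4.2]
grip_width: 0.149
grip_force: 35.0
```

servo_tool([
  {"dx": 0,"dy": -1.0,"dz": 0,"spin": 0},
  {"dx": 0,"dy": -1.5,"dz": 0,"spin": 0},
  {"dx": 0,"dy": -2.0,"dz": 0,"spin": 0},
  {"dx": 0,"dy": -2.0,"dz": 0,"spin": 0},
  {"dx": -1,"dy": -1.5,"dz": 0,"spin": 0},
])

```text
time_s: 13.68
tool_pos: [0.5652, 0.1879, 0.3394]
ee_rot: [-2.255, -2.185, 0.002]
wrist_force: [0.8, 0.6, -3.3]
grip_width: 0.149
grip_force: 35.0
```

servo_tool([
  {"dx": -2,"dy": -1,"dz": 0,"spin": 0},
  {"dx": -3,"dy": 0,"dz": 0,"spin": 0},
  {"dx": -4,"dy": 0,"dz": 0,"spin": 0},
  {"dx": -4,"dy": 0,"dz": 0,"spin": 0},
  {"dx": -4,"dy": 0,"dz": 0,"spin": 0},
])

```text
time_s: 14.3
tool_pos: [0.5504, 0.0169, 0.3395]
ee_rot: [-2.257, -2.184, 0.001]
wrist_force: [1.2, -0.4, -3.7]
grip_width: 0.147
grip_force: 35.0
```

servo_tool([
  {"dx": -4,"dy": 0,"dz": 0,"spin": 0},
  {"dx": -4,"dy": 0,"dz": 0,"spin": 0},
  {"dx": -4,"dy": 0,"dz": 0,"spin": 0},
  {"dx": -4,"dy": 0,"dz": 0,"spin": 0},
  {"dx": -3,"dy": 0,"dz": 0,"spin": 0},
])

```text
time_s: 14.92
tool_pos: [0.5441, -0.1733, 0.3394]
ee_rot: [-2.258, -2.183, 0.001]
wrist_force: [-0.0, -0.1, -3.6]
grip_width: 0.153
grip_force: 35.0
```

servo_tool([
  {"dx": -2,"dy": 0,"dz": 0,"spin": 0},
  {"dx": -1,"dy": 0,"dz": 0,"spin": 0},
  {"dx": 0,"dy": 0,"dz": 0,"spin": 0},
  {"dx": 0,"dy": 0,"dz": 0,"spin": 0},
  {"dx": 0,"dy": 0,"dz": 0,"spin": 0},
])

```text
time_s: 15.55
tool_pos: [0.5444, -0.2012, 0.3404]
ee_rot: [2.256, 2.186, 0.0]
wrist_force: [0.4, 0.2, -4.1]
grip_width: 0.151
grip_force: 35.0
```

```bash
python3 - <<'E'
from h import *
s=read_state();print(s['tool_pos'],s['ee_rot'],s['joints'])
a=grab_frame("scene")[70:225,215:375];b=grab_frame("top")[150:280,315:425]
b=np.vstack([b,np.zeros((25,110,3),np.uint8)])
crop(np.hstack([a,b]),0,0,270,155,2.95,"c7")
p=s['tool_pos']
for q in([.540,-.203,.024],): print(proj("scene",q),(proj("scene",q)-[215,70])*2.95)
for dz in(0,.0165,-.1915):
  print(dz,[(proj("scene",p+[.0,dy,dz])-[215,70])*2.95 for dy in(-.09,.09)])
E
```

```text
[ 0.5444 -0.2012  0.3404] [2.2564 2.1858 0.0003] [-0.4899  0.0622  1.4668  0.0002  1.6125 -0.4581]
[290.8955 172.8049] [223.8918 303.2745]
0 [array([148.7243,  60.9382]), array([259.0772, 117.6394])]
0.0165 [array([147.1036,  47.9291]), array([258.2874, 104.2234])]
-0.1915 [array([165.8138, 198.1089]), array([267.3537, 258.2201])]
```

View pics/c7.png

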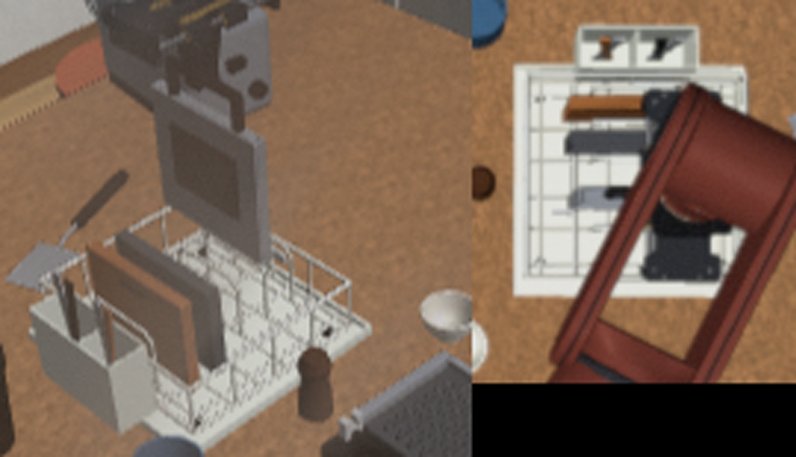

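The picture shows the lid hanging vertical over the rack. Its lower near corner is at (267,262), where (267,258) was predicted. I'll shift 4.5 mm towards the robot and lower it.

servo_tool([
  {"dx": -0.2,"dy": -0.45,"dz": 0.5,"spin": 0},
  {"dx": 0,"dy": 0,"dz": 1.2,"spin": 0},
  {"dx": 0,"dy": 0,"dz": 1.2,"spin": 0},
  {"dx": 0,"dy": 0,"dz": 1.0,"spin": 0},
  {"dx": 0,"dy": 0,"dz": 0.8,"spin": 0},
])

```text
time_s: 16.27
tool_pos: [0.5394, -0.2038, 0.2921]
ee_rot: [-2.257, -2.184, 0.0]
wrist_force: [0.1, 0.1, -4.1]
grip_width: 0.15
grip_force: 35.0
```

servo_tool([
  {"dx": 0,"dy": 0,"dz": 0.8,"spin": 0},
  {"dx": 0,"dy": 0,"dz": 0.8,"spin": 0},
  {"dx": 0,"dy": 0,"dz": 0.8,"spin": 0},
  {"dx": 0,"dy": 0,"dz": 0.8,"spin": 0},
  {"dx": 0,"dy": 0,"dz": 0.8,"spin": 0},
])

```text
time_s: 16.9
tool_pos: [0.5397, -0.2039, 0.2527]
ee_rot: [2.258, 2.185, 0.0]
wrist_force: [-0.4, -0.0, -4.9]
grip_width: 0.148
grip_force: 35.0
```

servo_tool([
  {"dx": 0,"dy": 0,"dz": 0.8,"spin": 0},
  {"dx": 0,"dy": 0,"dz": 0.8,"spin": 0},
  {"dx": 0,"dy": 0,"dz": 0.7,"spin": 0},
  {"dx": 0,"dy": 0,"dz": 0.5,"spin": 0},
  {"dx": 0,"dy": 0,"dz": 0.2,"spin": 0},
])

```text
time_s: 17.52
tool_pos: [0.5396, -0.2039, 0.2229]
ee_rot: [-2.257, -2.184, 0.0]
wrist_force: [-0.6, 0.1, -4.6]
grip_width: 0.148
grip_force: 35.0
```

servo_tool([
  {"dx": 0,"dy": 0,"dz": 0.2,"spin": 0},
  {"dx": 0,"dy": 0,"dz": 0.2,"spin": 0},
  {"dx": 0,"dy": 0,"dz": 0.15,"spin": 0},
  {"dx": 0,"dy": 0,"dz": 0,"spin": 0},
  {"dx": 0,"dy": 0,"dz": 0,"spin": 0},
])

```text
time_s: 18.15
tool_pos: [0.5397, -0.2039, 0.2178]
ee_rot: [2.258, 2.184, 0.0]
wrist_force: [0.5, -0.4, -3.9]
grip_width: 0.151
grip_force: 35.0
```

servo_tool([
  {"dx": 0,"dy": 0,"dz": 0.15,"spin": 0},
  {"dx": 0,"dy": 0,"dz": 0.15,"spin": 0},
  {"dx": 0,"dy": 0,"dz": 0.1,"spin": 0},
  {"dx": 0,"dy": 0,"dz": 0,"spin": 0},
  {"dx": 0,"dy": 0,"dz": 0,"spin": 0},
])

```text
time_s: 18.77
tool_pos: [0.5408, -0.2048, 0.2158]
ee_rot: [2.255, 2.182, 0.001]
wrist_force: [-0.1, -2.5, 5.0]
grip_width: 0.149
grip_force: 35.0
```

It touches the floor at the expected height. I'll release gently and go straight up.

servo_tool([
  {"dx": 0,"dy": 0,"dz": -0.15,"spin": 0},
  {"dx": 0,"dy": 0,"dz": 0,"spin": 0},
  {"dx": 0,"dy": 0,"dz": 0,"spin": 0},
  {"dx": 0,"dy": 0,"dz": 0,"spin": 0},
  {"dx": 0,"dy": 0,"dz": 0,"spin": 0},
], squeeze=5)

```text
time_s: 19.4
tool_pos: [0.54, -0.2043, 0.2158]
ee_rot: [2.257, 2.184, 0.0]
wrist_force: [0.2, -3.7, 5.8]
grip_width: 0.157
grip_force: 5.0
```

servo_tool([
  {"dx": 0,"dy": 0,"dz": 0,"spin": 0},
  {"dx": 0,"dy": 0,"dz": 0,"spin": 0},
  {"dx": 0,"dy": 0,"dz": 0,"spin": 0},
  {"dx": 0,"dy": 0,"dz": 0,"spin": 0},
  {"dx": 0,"dy": 0,"dz": 0,"spin": 0},
], grip=45)

```text
time_s: 20.02
tool_pos: [0.5396, -0.2038, 0.2151]
ee_rot: [-2.258, -2.184, 0.0]
wrist_force: [0.3, 0.3, 0.0]
grip_width: 0.447
grip_force: 0.0
```

servo_tool([
  {"dx": 0,"dy": 0,"dz": -0.4,"spin": 0},
  {"dx": 0,"dy": 0,"dz": -0.8,"spin": 0},
  {"dx": 0,"dy": 0,"dz": -1,"spin": 0},
  {"dx": 0,"dy": 0,"dz": -1.2,"spin": 0},
  {"dx": 0,"dy": 0,"dz": -1.2,"spin": 0},
])

```text
time_s: 20.65
tool_pos: [0.5399, -0.204, 0.2625]
ee_rot: [2.257, 2.184, 0.0]
wrist_force: [-0.7, 0.3, 0.0]
grip_width: 0.446
grip_force: 0.0
```

servo_tool([
  {"dx": 0,"dy": 0,"dz": -1.5,"spin": 0},
  {"dx": 0,"dy": 0,"dz": -1.5,"spin": 0},
  {"dx": 0,"dy": 0,"dz": -1.5,"spin": 0},
  {"dx": 0,"dy": 0,"dz": -1,"spin": 0},
  {"dx": 0,"dy": 0,"dz": -0.5,"spin": 0.025},
])

```text
time_s: 21.28
tool_pos: [0.5398, -0.204, 0.3221]
ee_rot: [2.286, 2.154, 0.0]
wrist_force: [0.7, -0.2, 0.5]
grip_width: 0.449
grip_force: 0.0
```

The lid is released and free. I'll look once at the lid and the tray handle, and measure the handle from a dark mask in the top view.

```bash
python3 - <<'E'
from h import *
t=grab_frame("top");s=grab_frame("scene")
a=s[90:240,215:425];b=t[215:265,225:305]
b=cv2.resize(b,None,fx=2,fy=2,interpolation=cv2.INTER_CUBIC);b=np.vstack([b,np.zeros((50,160,3),np.uint8)])
crop(np.hstack([a,b]),0,0,370,150,2.15,"c8")
g=t.sum(2)/3
m=((g<70)*255).astype(np.uint8);m[:238]=0;m[262:]=0;m[:,:240]=0;m[:,290:]=0
n,l,st,c=cv2.connectedComponentsWithStats(m)
for i in range(1,n):
    if st[i,4]>10:
        print(st[i],c[i]); 
vs,us=np.where(m>0)
for r in range(240,262): print(r,np.round(g[r,262]),np.round(g[r,256]),(us[vs==r].min(),us[vs==r].max()) if (vs==r).any() else '',ray("top",(262,r),.05)[:2])
E
```

```text
[248 244  30  11 122] [261.8934 250.4918]
240 160.0 157.0  [0.4767 0.2089]
241 173.0 168.0  [0.4729 0.2089]
242 164.0 156.0  [0.4691 0.209 ]
243 173.0 161.0  [0.4653 0.209 ]
244 124.0 111.0 (np.int64(249), np.int64(251)) [0.4614 0.209 ]
245 113.0 113.0 (np.int64(249), np.int64(276)) [0.4576 0.209 ]
246 108.0 116.0 (np.int64(249), np.int64(277)) [0.4538 0.2091]
247 110.0 112.0 (np.int64(249), np.int64(277)) [0.45   0.2091]
248 113.0 114.0 (np.int64(248), np.int64(277)) [0.4462 0.2091]
249 108.0 119.0 (np.int64(248), np.int64(277)) [0.4424 0.2091]
250 91.0 101.0 (np.int64(248), np.int64(276)) [0.4386 0.2092]
251 41.0 43.0 (np.int64(248), np.int64(276)) [0.4348 0.2092]
252 32.0 36.0 (np.int64(249), np.int64(276)) [0.4309 0.2092]
253 50.0 67.0 (np.int64(251), np.int64(276)) [0.4271 0.2092]
254 81.0 108.0 (np.int64(269), np.int64(273)) [0.4233 0.2092]
255 102.0 112.0  [0.4195 0.2093]
256 104.0 115.0  [0.4157 0.2093]
257 106.0 115.0  [0.4119 0.2093]
258 112.0 117.0  [0.4081 0.2093]
259 110.0 116.0  [0.4043 0.2094]
260 111.0 110.0  [0.4006 0.2094]
261 113.0 104.0  [0.3968 0.2094]
```

View pics/c8.png

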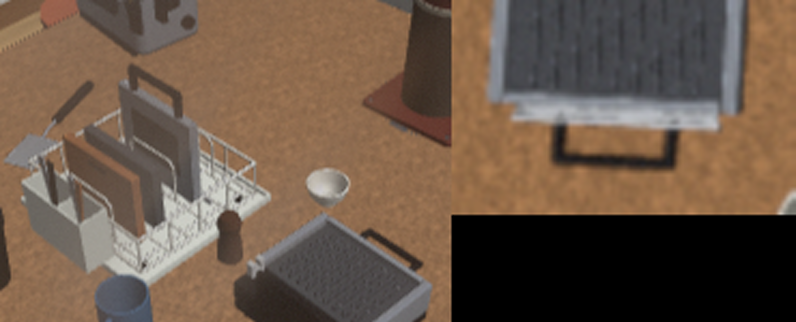

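The lid stands in the rack handle up with its neighbours undisturbed, and the tray bar's middle is near (0.4325, 0.207). I'll go there and descend.

servo_tool([
  {"dx": 2,"dy": -0.6,"dz": 0,"spin": 0},
  {"dx": 4,"dy": -1.3,"dz": 0,"spin": 0},
  {"dx": 4.5,"dy": -1.5,"dz": 0,"spin": 0},
  {"dx": 4.5,"dy": -1.5,"dz": 0,"spin": 0},
  {"dx": 4.5,"dy": -1.5,"dz": 0,"spin": 0},
])

```text
time_s: 22.0
tool_pos: [0.4856, -0.0031, 0.3206]
ee_rot: [-2.284, -2.156, 0.0]
wrist_force: [1.4, 0.8, 0.6]
grip_width: 0.451
grip_force: 0.0
```

servo_tool([
  {"dx": 4.5,"dy": -1.5,"dz": 0,"spin": 0},
  {"dx": 4.5,"dy": -1.5,"dz": 0,"spin": 0},
  {"dx": 4.5,"dy": -1.5,"dz": 0,"spin": 0},
  {"dx": 4.5,"dy": -1.3,"dz": 0,"spin": 0},
  {"dx": 2.9,"dy": -0.9,"dz": 0,"spin": 0},
])

```text
time_s: 22.62
tool_pos: [0.4303, 0.2094, 0.3207]
ee_rot: [-2.282, -2.158, 0.001]
wrist_force: [0.4, 0.1, 0.9]
grip_width: 0.45
grip_force: 0.0
```

servo_tool([
  {"dx": 0,"dy": 0,"dz": 3,"spin": 0},
  {"dx": 0,"dy": 0,"dz": 4.5,"spin": 0},
  {"dx": 0,"dy": 0,"dz": 4.5,"spin": 0},
  {"dx": 0,"dy": 0,"dz": 4,"spin": 0},
  {"dx": 0,"dy": 0,"dz": 2,"spin": 0},
])

```text
time_s: 23.25
tool_pos: [0.4292, 0.207, 0.138]
ee_rot: [-2.282, -2.155, 0.007]
wrist_force: [-0.5, 0.6, 0.5]
grip_width: 0.452
grip_force: 0.0
```

servo_tool([
  {"dx": 0,"dy": 0.3,"dz": 2.5,"spin": 0},
  {"dx": 0,"dy": 0,"dz": 2.5,"spin": 0},
  {"dx": 0,"dy": 0,"dz": 1.5,"spin": 0},
  {"dx": 0,"dy": 0,"dz": 0.8,"spin": 0},
  {"dx": 0,"dy": 0,"dz": 0.4,"spin": 0},
])

```text
time_s: 23.88
tool_pos: [0.4353, 0.207, 0.0643]
ee_rot: [2.285, 2.156, 0.0]
wrist_force: [0.5, 0.1, 0.1]
grip_width: 0.448
grip_force: 0.0
```

servo_tool([
  {"dx": 0,"dy": 0,"dz": 0.7,"spin": 0},
  {"dx": 0,"dy": 0,"dz": 0.7,"spin": 0},
  {"dx": 0,"dy": 0,"dz": 0.6,"spin": 0},
  {"dx": 0,"dy": 0,"dz": 0.3,"spin": 0},
  {"dx": 0,"dy": 0,"dz": 0,"spin": 0},
])

```text
time_s: 24.5
tool_pos: [0.444, 0.2067, 0.0486]
ee_rot: [2.276, 2.148, 0.019]
wrist_force: [-0.2, -11.0, 33.5]
grip_width: 0.452
grip_force: 17.3
```

servo_tool([
  {"dx": 0,"dy": 0,"dz": 0,"spin": 0},
  {"dx": 0,"dy": 0,"dz": 0,"spin": 0},
  {"dx": 0,"dy": 0,"dz": 0,"spin": 0},
  {"dx": 0,"dy": 0,"dz": 0,"spin": 0},
  {"dx": 0,"dy": 0,"dz": 0,"spin": 0},
], grip=0, squeeze=12)

```text
time_s: 25.12
tool_pos: [0.4443, 0.2069, 0.0488]
ee_rot: [2.276, 2.149, 0.02]
wrist_force: [0.7, -10.3, 35.3]
grip_width: 0.029
grip_force: 17.8
```

Something is resisting from below (35 N). I'll back up at once.

servo_tool([
  {"dx": 0,"dy": 0,"dz": -0.7,"spin": 0},
  {"dx": 0,"dy": 0,"dz": -1,"spin": 0},
  {"dx": 0,"dy": 0,"dz": -1,"spin": 0},
  {"dx": 0,"dy": 0,"dz": -1,"spin": 0},
  {"dx": 0,"dy": 0,"dz": 0,"spin": 0},
])

```text
time_s: 25.75
tool_pos: [0.4359, 0.2071, 0.0791]
ee_rot: [2.284, 2.156, 0.002]
wrist_force: [-0.3, 0.2, 0.1]
grip_width: 0.006
grip_force: 0.0
```

```bash
python3 - <<'E'
from h import *
s=read_state();print(s)
t=grab_frame("top");g=t.sum(2)/3
for c in(250,251,255,262,270,275,276):print(c,np.round(g[240:262,c]).astype(int))
f=grab_frame("scene");g=f.sum(2)/3
np.set_printoptions(linewidth=220)
print(g[185:222:2,372:424:2].astype(int))
E
```

```text
{'time_s': 25.75, 'joints': array([0.2799, 0.0217, 2.012 , 0.    , 1.1063, 0.3377]), 'joint_velocities': array([ 0.0005,  0.014 ,  0.0149,  0.0004, -0.0108,  0.0008]), 'effort': array([  0.0359, -35.482 , -34.2454,   0.0789,   0.1504,  -0.0009]), 'tool_pos': array([0.4359, 0.2071, 0.0791]), 'ee_rot': array([2.2843, 2.1558, 0.0022]), 'wrist_force': array([-0.3077,  0.1904,  0.1199]), 'ft_torque': array([-0.1003,  0.006 ,  0.027 ]), 'grip_force': 0.0, 'grip_width': 0.00614391686636511}
250 [50 52 55 58 59 60 64 66 66 69 68 71 71 73 72 73 70 67 60 60 53 53]
251 [51 54 54 59 60 63 62 64 65 65 69 69 73 73 75 72 68 67 60 58 55 53]
255 [50 54 57 60 62 62 65 67 68 69 70 73 74 72 71 69 65 58 58 56 53 50]
262 [51 59 62 59 59 57 57 57 52 50 46 44 45 46 53 61 59 61 63 65 59 59]
270 [163 167 139 131 130 125 122 127 102  97 102 103  92  66  48  27  18  27
  33  31  29  23]
275 [142 154 179 182 179 167 149 156  70  43  42  38  35  33  32  30  31  57
  93 110 116 116]
276 [143 155 179 182 180 162 141 154  65  33  32  36  34  33  35  33  42  72
 105 110 113 113]
[[103  44  38  39  48  54  52  53  51 
[... 1295 characters left out ...]
 140 141 106 111 112  67  41  41  68 115 113 106 106 110]
 [ 72  79  68  75  71  76  71  74  72  73  72  66 110 139 151 125 112 113  61  45  43 108 106 101 107 109]
 [ 73  75  77  78  76  81  73  77  74  73  76  73  69  83 130 140 138  61  46  44  85 110 115 109 115 112]
 [ 68  76  73  79  69  73  73  75  71  74  65  87  74  71  68 112 142 141  92 104 108 113 113 113 116 114]
 [ 73  79  62  75  71  82  69  74  65  77  74  74  70  77  72  71  88 132 140 137 109 112 106 117 114 108]
 [ 73  73  78  72  72  71  74  75  74  72  77  75  80  69  73  71  73  67 113 141 151 127 106 106 119 118]
 [ 66  77  70  73  71  75  66  71  73  75  79  75  71  76  78  78  69  75  71 100 128 142 110 115 115 118]]
```

The finger on the grill's side landed on the tray front and pushed the tray further out. The gap there is only 26 mm, so I need a narrower opening. I'll re-measure the bar from the scene ray.

```bash
python3 - <<'E'
from h import *
from scipy.spatial.transform import Rotation as Ro
ex=np.array([np.cos(-.058),np.sin(-.058)])
H=np.array([.635,.1937])
for uv in((400,203),(402.5,205),(405.5,207),(409,209.5)):
    p=ray("scene",uv,.05)[:2];print(p,"grill x",(p-H)@ex*1000+70)
f=grab_frame("scene");g=f.sum(2)/3
# subpixel: dark centroid along the grill's x at several y offsets
ey=np.array([-ex[1],ex[0]])
for oy in(-.03,.02,.025,.03,.035,.04,.044):
    xs=np.arange(-.165,-.118,.001);P=[H+(x-.07)*ex+oy*ey for x in xs]
    v=np.array([cv2.getRectSubPix(g.astype(np.float32),(1,1),tuple(map(float,proj("scene",[*p,.05]))))[0,0] for p in P])
    w=np.clip(85-v,0,None);print(oy,(w*xs).sum()/w.sum() if w.sum() else 0,(w>0).sum())
print("tool grill x",(read_state()['tool_pos'][:2]-H)@ex+.07,(read_state()['tool_pos'][:2]-H)@ey)
E
```

```text
[0.419  0.2117] grill x -146.65019510794994
[0.4212 0.2236] grill x -145.14840833111606
[0.4223 0.2367] grill x -144.8618944424413
[0.4241 0.2522] grill x -143.9112599689253
-0.03 -0.15072151393843908 33
0.02 -0.1454592146373759 17
0.025 -0.14567903729559534 16
0.03 -0.1458808528983671 17
0.035 -0.14575780505192185 17
0.04 -0.14517728133925645 17
0.044 -0.14584453100659608 18
tool grill x -0.1304507628401772 0.0014627338609556142
```

The bar is at grill x −145.5 mm, which means the tray is 17 mm out. I'll narrow to 26 % and move 15 mm towards the robot before descending.

servo_tool([
  {"dx": 0,"dy": -0.8,"dz": 0,"spin": 0},
  {"dx": 0,"dy": -0.7,"dz": 0,"spin": 0},
  {"dx": 0,"dy": 0,"dz": 0,"spin": 0},
  {"dx": 0,"dy": 0,"dz": 0.8,"spin": 0},
  {"dx": 0,"dy": 0,"dz": 0.8,"spin": 0},
], grip=26)

```text
time_s: 26.52
tool_pos: [0.4204, 0.2077, 0.0617]
ee_rot: [2.285, 2.156, 0.0]
wrist_force: [-0.7, -0.5, 0.3]
grip_width: 0.257
grip_force: 0.0
```

servo_tool([
  {"dx": 0,"dy": 0,"dz": 0.4,"spin": 0},
  {"dx": 0,"dy": 0,"dz": 0.4,"spin": 0},
  {"dx": 0,"dy": 0,"dz": 0.3,"spin": 0},
  {"dx": 0,"dy": 0,"dz": 0.2,"spin": 0},
  {"dx": 0,"dy": 0,"dz": 0,"spin": 0},
])

```text
time_s: 27.15
tool_pos: [0.4203, 0.2077, 0.0492]
ee_rot: [-2.285, -2.156, 0.0]
wrist_force: [0.4, -0.5, -0.6]
grip_width: 0.259
grip_force: 0.0
```

servo_tool([
  {"dx": 0,"dy": 0,"dz": 0.4,"spin": 0},
  {"dx": 0,"dy": 0,"dz": 0.4,"spin": 0},
  {"dx": 0,"dy": 0,"dz": 0.3,"spin": 0},
  {"dx": 0,"dy": 0,"dz": 0.2,"spin": 0},
  {"dx": 0,"dy": 0,"dz": 0,"spin": 0},
])

```text
time_s: 27.78
tool_pos: [0.4202, 0.2076, 0.036]
ee_rot: [-2.285, -2.156, 0.001]
wrist_force: [0.1, -0.1, -0.4]
grip_width: 0.265
grip_force: 0.0
```

servo_tool([
  {"dx": 0,"dy": 0,"dz": 0,"spin": 0},
  {"dx": 0,"dy": 0,"dz": 0,"spin": 0},
  {"dx": 0,"dy": 0,"dz": 0,"spin": 0},
  {"dx": 0,"dy": 0,"dz": 0,"spin": 0},
  {"dx": 0,"dy": 0,"dz": 0,"spin": 0},
], grip=0, squeeze=12)

```text
time_s: 28.4
tool_pos: [0.4203, 0.2077, 0.0362]
ee_rot: [-2.285, -2.156, 0.0]
wrist_force: [-1.7, 0.4, 0.5]
grip_width: 0.128
grip_force: 12.0
```

The tray bar is gripped. I'll pull towards the stop.

servo_tool([
  {"dx": 0,"dy": -0.6,"dz": 0,"spin": 0},
  {"dx": 0,"dy": -0.8,"dz": 0,"spin": 0},
  {"dx": 0,"dy": -0.8,"dz": 0,"spin": 0},
  {"dx": 0,"dy": -0.7,"dz": 0,"spin": 0},
  {"dx": 0,"dy": -0.4,"dz": 0,"spin": 0},
])

```text
time_s: 29.02
tool_pos: [0.3869, 0.2099, 0.0363]
ee_rot: [-2.285, -2.156, -0.001]
wrist_force: [1.5, 3.0, -3.8]
grip_width: 0.132
grip_force: 12.0
```

servo_tool([
  {"dx": 0,"dy": -0.15,"dz": 0,"spin": 0},
  {"dx": 0,"dy": -0.15,"dz": 0,"spin": 0},
  {"dx": 0,"dy": -0.15,"dz": 0,"spin": 0},
  {"dx": 0,"dy": -0.1,"dz": 0,"spin": 0},
  {"dx": 0,"dy": 0,"dz": 0,"spin": 0},
])

```text
time_s: 29.65
tool_pos: [0.3824, 0.2101, 0.0363]
ee_rot: [2.285, 2.156, 0.002]
wrist_force: [4.3, 4.3, -5.4]
grip_width: 0.133
grip_force: 12.0
```

servo_tool([
  {"dx": 0,"dy": -0.15,"dz": 0,"spin": 0},
  {"dx": 0,"dy": -0.1,"dz": 0,"spin": 0},
  {"dx": 0,"dy": -0.1,"dz": 0,"spin": 0},
  {"dx": 0,"dy": 0,"dz": 0,"spin": 0},
  {"dx": 0,"dy": 0,"dz": 0,"spin": 0},
])

```text
time_s: 30.28
tool_pos: [0.3824, 0.21, 0.0368]
ee_rot: [2.281, 2.152, 0.01]
wrist_force: [15.4, 1.5, -15.0]
grip_width: 0.132
grip_force: 12.0
```

It's at the stop: x didn't change and the force rose to 15 N. I'll relax the pull, release and retreat upwards.

servo_tool([
  {"dx": 0,"dy": 0.2,"dz": 0,"spin": 0},
  {"dx": 0,"dy": 0,"dz": 0,"spin": 0},
  {"dx": 0,"dy": 0,"dz": 0,"spin": 0},
  {"dx": 0,"dy": 0,"dz": 0,"spin": 0},
  {"dx": 0,"dy": 0,"dz": 0,"spin": 0},
])

```text
time_s: 30.9
tool_pos: [0.3824, 0.21, 0.0367]
ee_rot: [2.283, 2.154, 0.005]
wrist_force: [8.6, 2.6, -7.4]
grip_width: 0.127
grip_force: 12.0
```

servo_tool([
  {"dx": 0,"dy": 0,"dz": 0,"spin": 0},
  {"dx": 0,"dy": 0,"dz": 0,"spin": 0},
  {"dx": 0,"dy": 0,"dz": 0,"spin": 0},
  {"dx": 0,"dy": 0,"dz": 0,"spin": 0},
  {"dx": 0,"dy": 0,"dz": 0,"spin": 0},
], grip=26)

```text
time_s: 31.52
tool_pos: [0.3803, 0.21, 0.0362]
ee_rot: [-2.285, -2.156, 0.0]
wrist_force: [0.1, -0.6, 0.6]
grip_width: 0.26
grip_force: 0.0
```

servo_tool([
  {"dx": 0,"dy": 0,"dz": -0.5,"spin": 0},
  {"dx": 0,"dy": 0,"dz": -1,"spin": 0},
  {"dx": 0,"dy": 0,"dz": -2,"spin": 0},
  {"dx": 0,"dy": 0,"dz": -3,"spin": 0},
  {"dx": 0,"dy": 0,"dz": -4,"spin": 0},
])

```text
time_s: 32.15
tool_pos: [0.3797, 0.2098, 0.1422]
ee_rot: [-2.285, -2.156, 0.002]
wrist_force: [0.9, 0.1, 1.7]
grip_width: 0.262
grip_force: 0.0
```

servo_tool([
  {"dx": 3,"dy": 0,"dz": -3,"spin": 0},
  {"dx": 5,"dy": 0,"dz": -3,"spin": 0},
  {"dx": 5,"dy": 0,"dz": 0,"spin": 0},
  {"dx": 5,"dy": 0,"dz": 0,"spin": 0},
  {"dx": 3,"dy": 0,"dz": 0,"spin": 0},
])

```text
time_s: 32.78
tool_pos: [0.3924, 0.4219, 0.2022]
ee_rot: [-2.283, -2.158, -0.002]
wrist_force: [-0.3, -0.7, 0.7]
grip_width: 0.26
grip_force: 0.0
```

```bash
python3 - <<'E'
from h import *
s=read_state();print(s['tool_pos'],s['wrist_force'])
ex=np.array([np.cos(-.058),np.sin(-.058)]);ey=np.array([-ex[1],ex[0]]);H=np.array([.635,.1937])
for n in("scene","top"):
    g=grab_frame(n).sum(2).astype(np.float32)/3
    for oy in(-.03,0,.03):
        xs=np.arange(-.205,-.155,.001)
        v=np.array([cv2.getRectSubPix(g,(1,1),tuple(map(float,proj(n,[*(H+(x-.07)*ex+oy*ey),.05]))))[0,0] for x in xs])
        w=np.clip(85-v,0,None);print(n,oy,(w*xs).sum()/max(w.sum(),1),(w>0).sum())
E
```

```text
[0.3924 0.4219 0.2022] [-0.3249 -0.6529  0.6618]
scene -0.03 -0.18063390291563655 16
scene 0 -0.180101923423815 17
scene 0.03 -0.18018111146590624 18
top -0.03 -0.18155890449585108 13
top 0 -0.18131581747838585 16
top 0.03 -0.18066754815571232 14
```

```bash
python3 -c "
from cell import *
print(job_done())"
```

```text
the job is handed in; nothing more can be done
None
```

The lid stands handle up in the rack's empty slot at x −45 mm, the drip tray is out at its stop, and the job was handed in at about 33 s. On the first try for the tray, a finger landed on the tray's front edge at about 35 N and pushed the tray out roughly 12 mm before I regripped it; I saw no other disturbance.

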